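# Rock the battery block into the lamp supply and clip it in

## Robot

A 6-joint arm with a two-finger parallel gripper is mounted at the origin on the work surface. World frame = base frame: x ahead of the robot, y to its left, z up, the work surface at z = 0. Lengths are in m, angles in rad, forces in N, time in s.
With the tool pointing down it reaches from about 0.375 to 0.9 m from the base axis. Payload 3.1 kg.
Tool frame: the origin (TCP) lies at the very end of the fingers, on their centre line; the grasp point (between the pads) lies 19 mm behind it; z points along the fingers, y is the line along which they close (so a half turn about z gives the same grasp; the last joint's range is limited). The gripper opens to 85 mm and grips with 20 to 120 N. Pads are 22 mm wide; open, the fingers measure 114 mm over their backs; the gripper's body (76 mm by 85 mm) begins 54 mm behind the grasp point. The pads swing forward as they close: fully open they stand 13 mm farther back than shut.
Start: joints at [-1.381, 0.527, 1.433, -0, 1.181, -0.178], TCP at [0.225, -0.583, 0.231] pointing down, gripper open.
Joint ranges: [-3.08, 3.08], [-0.75, 2.2], [0.22, 2.44], [-1.43, 4.57], [0, 2.65], [-2.85, 2.85]. Speed limits (rad/s): [2.79, 2.79, 3.14, 3.14, 3.14, 3.14].

## Interface

Orientations are given as a rotation vector (axis times angle).
In Python, from bench import r gives the robot as it stands. The module is installed in compiled form; this text tells all that it offers.
- The arm moves only by the tool jog_arm, never from a script. Its argument "series" is a list of rows, each a list of 3 entries, a list of its own where there are three numbers: the shift along the tool's x, y, z normalised to -1 to 1, where 1 is 0.1 m, then the turn, a rotation vector about the tool's x, y, z normalised to -1 to 1, where 1 is 180 degrees, then the closure in counts, from 0 (fully open) to 255 (shut). A call has 1 to 8 rows; each row shifts and turns the commanded pose from where the row before left it, along the tool's axes as they then stand; what a row does not reach is not made up. A row lasts 1/10 s, in which the tool goes at most 50 mm and 8.59 degrees, less where a joint would pass 70% of its speed; a pose out of reach is approached as far as the arm can. A call with a number of a shift or a turn outside -1 to 1 is refused whole. A call with a gripper value outside its range is refused whole. The fingers move at their own pace and stop on an object; "grip_force" is the grip in N (left out, the last holds). Time passes only in rows, so rows that do not move let the fingers close. It gives the time, the measured TCP pose, the force, the opening and the grip force at its end, in the units of the state.
- r.sense(): the state, without advancing time (a new reading comes with each control period).
- r.capture(name): name is "side" or "top" or "wrist"; returns a dict with "image" (384x512x3 uint8, red, green, blue), "fov_y" (degrees; the focal length in pixels is half the picture's height over the tangent of half this angle, whatever the lens; pixels are square), "cx", "cy" (the principal point, pixels), "rvec" (rotation vector, rad) and "tvec" (3), from world to camera coordinates, as OpenCV has them; the wrist camera has in their place "hand_eye" (4x4, takes a point from camera to tool coordinates, whose origin is the TCP and whose axes are the flange's). Camera axes: x right, y down, z forward; pixel columns grow to the right and rows downward; lengths in m; the calibration is good to about 2 mm. A picture is of the moment at which its call begins: read the wrist's pose just before it. There is no depth.
- r.job_done(): hands the job in; it is judged then, once.
Trained networks look in a picture, given as the dict that the camera call returned (one of the last four; its "shot" number tells which), for a name from the list of things; names that differ only in an ending like _2 or _b are one class to them, and where a whole thing is asked for, a point or a joint stands for the part that bears it (a point fixed in the world has none). Each returns a list of dicts, best first, with "p" (0 to 1); they miss things now and then, are a little off and sometimes report something else, mostly with a low value. They report only what shows in the picture. A call takes as long as a camera call. They do not tell look-alikes from the thing itself.
- r.look_for(name, picture): "xy" ([column, row] in pixels, amid what is visible of it).
- r.pinpoint(name, picture): "xy" ([column, row] in pixels: a listed point, or the origin of a listed thing).
The state is a dict: "time": time; "joints": joint angles; "qvel": joint speeds; "effort": joint torques, N m; "position": TCP position; "tool_rot": TCP orientation; "ft_force": force on the tool from outside, world axes, zero at the start; "ft_torque": the same for the moment, N m; "opening": opening from 0.0 (shut) to 1.0 (fully open); "grasp_force": force on a finger pad.
Only numpy, scipy, OpenCV 4.12 (cv2) and the standard library are available. Lean on these libraries where they do the work, as an engineer would, in place of code of your own. Each camera call takes 0.05 s, during which the arm holds its last target. There are 200 camera calls.

## Task

Pick up the battery block, put it spring end first into the pocket on top of the grey lamp supply - one end low against the sprung contact plate, press the plate back, then rock the other end down until the block lies fully home and flat on the pocket floor - and then swing the steel clip all the way over the block. Work gently, by feel, so that the block is never pressed hard against the supply, and leave the other things on the bench where they are.

Things in the scene. Friction and masses are not known exactly. Their poses are not given: they have to be found in the camera images.
- battery_mid (a point): Centre of the battery block, half-way up: a loose plain grey plastic block 72 long (its x) x 34 wide (its y) x 46 high (z) mm, about 0.2 kg, with a thin black band near its top and a small brass contact on each end face; it stands upright on the bench, and either end may go to the spring. Grip it across its 34 mm width no lower than 18 mm below its top, or the fingers meet the pocket rim.
- battery: The same block; origin at the centre of its underside, axes as above.
- supply: The lamp supply, a fixed grey metal box with ribbed sides, 190 (x) x 120 (y) x 55 (z) mm, origin at the centre of its underside; its x points from the pocket's spring end (the end with the switch and terminals on its face) to the clip end, z up.
- pocket (a point): Middle of the pocket's floor, 33 mm above the bench, axes as the supply's; NOMINAL only: the black tray forming the pocket, plate and far wall with it, is a tight fit in a slot and stands up to 10 mm off towards either end (x). Where is not reported: feel for it. Gentle forces do not shift it. Rim 22 mm above the floor; 36 mm between side walls, which are bevelled 3 mm at the top inside.
- plate (a point): Nominal middle of the top edge of the sprung brass contact plate's face (same +-10 mm as the tray), 20 mm above the floor, 32 mm from the pocket's middle towards -x, plate 30 mm wide. It yields straight back (-x) under 0.9 N per mm, no preload, to a hard stop after 8 mm (7 N); it must not be forced against that stop: 15 N is too much. At rest it leaves 70 mm to the far wall, less than the block's length.
- far_wall (a point): Nominal top edge of the far (clip end) wall's face (same +-10 mm), 38 mm from the pocket's middle towards +x, 22 mm above the floor, square-edged. A tilted block needs the plate pushed back about 4 to 6 mm to get its raised end past this wall; do not bear on the wall. Home, the block lies on the floor against this wall, held by the plate, standing 24 mm above the rim.
- clip_pivot (a point): Pivot of the clip, on a post 82 mm from the pocket's middle towards the supply's +x, 81.5 mm above the bench (the underside of the clip's arm; the home block's top is 2.5 mm lower).
- clip_peg (a point): Finger peg of the clip: upright black peg, 12 mm in diameter, 30 mm tall; this point is 15 mm above the arm on which the peg stands and 50 mm from the pivot. The steel arm is 14 mm wide, 5 mm thick and reaches 62 mm from the pivot.
- clip (a joint): Angle of the clip about its upright pivot, rad: 0 = shut, arm along the supply's -x over the block's end (a hard stop); it grows clockwise seen from above, the arm swinging out over the supply's +y side, to 2.3. The peg is at pivot + 50 mm * (-cos, +sin) in the supply's x, y. It stays where it is left; about 1.2 N at the peg moves it.
There are look-alikes about, which are no part of the job. Leave any blue look-alike of the battery alone.

How it is judged:
On the way:
1. the block lies home and flat in the pocket while the clip is still open (z of battery_mid in the frame of pocket between 0.02 and 0.0252 m and angle between battery_mid's own z axis and vertical below 0.035 rad and horizontal distance between battery_mid and pocket below 0.0145 m and angle between the x axis of battery and the x axis of supply, either way round below 0.08 rad and value of joint clip above 0.9 rad), for 0.2 s.
At the end, for the whole second after the job is handed in: The block lies in the pocket on its floor (its centre within about 2 mm of its height when home, less than 2 degrees off flat, along the pocket and within 14.5 mm of its nominal middle), at rest, and the clip is shut over it (within 0.15 rad) (z of battery_mid in the frame of pocket between 0.02 and 0.0252 m and angle between battery_mid's own z axis and vertical below 0.035 rad and horizontal distance between battery_mid and pocket below 0.0145 m and angle between the x axis of battery and the x axis of supply, either way round below 0.08 rad and linear speed of battery below 0.02 m/s and value of joint clip below 0.15 rad); the robot touches nothing.
It fails at once if the block, while still tilted by more than 0.08 rad, is pressed against the supply (contact plate, rim or floor) with more than 16 N (contact force between battery and supply above 16 N and angle between battery_mid's own z axis and vertical above 0.08 rad).
It fails at once if the battery block is pressed against the supply (pocket, contact plate or clip) with more than 40 N (contact force between battery and supply above 40 N).
It fails at once if another thing on the bench is moved by more than 25 mm (distance of any of adapter, lensmount, eyepiece, driver, bin, prismbox, weight from where it was at the start of the episode above 0.025 m).
It also fails if it takes over 72 s, if anything falls off the work surface, if the arm or the gripper's body presses on something with over 40 N, if the wrist force passes 120 N, or if a joint passes its speed limit or range.

## Working session

There is one attempt and no reset: what is moved stays moved. The work goes in short steps, Python scripts to look and compute and a tool call to move; the robot and the scene stay as the last step left them, time stands still between calls to the robot, and variables do not carry over. Pictures are saved under pics/ and viewed, at most 10 in all, crops included, and the job is handed in when it is done.

Besides the shell and the picture viewer there is one more tool, called after ">>>" as name(argument=value, ...) on one line, values as JSON. jog_arm: Moves the arm, as the interface text tells. Scaled input: -1 to 1 covers 0.1 m each way for a shift and 180 degrees each way for a turn. Its arguments: {"type":"object","properties":{"series":{"type":"array"},"grip_force":{"type":"number"}},"required":["series"]}

```bash
mkdir -p pics
cat > h.py <<'E'
import numpy as np, cv2, pickle
from scipy.spatial.transform import Rotation as R
from bench import r
def K(c):
    f=c["image"].shape[0]/2/np.tan(np.radians(c["fov_y"])/2)
    return f
def ray(c,xy,s=None):
    f=K(c); d=np.array([(xy[0]-c["cx"])/f,(xy[1]-c["cy"])/f,1.])
    if "hand_eye" in c:
        H=np.array(c["hand_eye"]); Rt=R.from_rotvec(s["tool_rot"]).as_matrix()
        return Rt@H[:3,3]+s["position"], Rt@H[:3,:3]@d
    Rm=R.from_rotvec(np.ravel(c["rvec"])).as_matrix(); t=np.ravel(c["tvec"])
    return -Rm.T@t, Rm.T@d
def at_z(c,xy,z,s=None):
    o,d=ray(c,xy,s); return o+d*(z-o[2])/d[2]
def tri(rays):
    A=np.zeros((3,3));b=np.zeros(3)
    for o,d in rays:
        d=d/np.linalg.norm(d);P=np.eye(3)-np.outer(d,d);A+=P;b+=P@o
    x=np.linalg.solve(A,b); return x,[np.linalg.norm(np.cross(x-o,d/np.linalg.norm(d))) for o,d in rays]
def save(c,n): cv2.imwrite(f"pics/{n}.png",c["image"][:,:,::-1])
E
python3 - <<'E'
from h import *
np.set_printoptions(precision=4,suppress=True)
print(r.sense())
C={n:r.capture(n) for n in("side","top")}
for n,c in C.items():
    save(c,n+"0"); print(n,c["fov_y"],ray(c,(256,192)))
    for k in("battery_mid","battery","supply","pocket","plate","far_wall","clip_pivot","clip_peg"):
        print(k,[(np.round(q["xy"],1),round(q["p"],2)) for q in r.pinpoint(k,c)[:4]])
cv2.imwrite("pics/both.png",cv2.resize(np.vstack([C["side"]["image"],C["top"]["image"]])[:,:,::-1],None,fx=.78,fy=.78))
pickle.dump(C,open("c0.pkl","wb"))
E
```

```text
{'time': 0.0, 'joints': array([-1.3805,  0.5285,  1.4339, -0.    ,  1.1814, -0.1785]), 'qvel': array([-0.0004,  0.0005,  0.0009,  0.0015,  0.002 ,  0.0006]), 'effort': array([  0.0001, -44.2346, -17.8023,  -0.0001,   0.0083,   0.    ]), 'position': array([ 0.2252, -0.5823,  0.2303]), 'tool_rot': array([-3.0862, -0.5757,  0.0001]), 'ft_force': array([-0.3196,  0.4949,  1.0146]), 'ft_torque': array([ 0.0115,  0.0286, -0.0438]), 'grasp_force': 0.0, 'opening': 1.0035797842007175}
side 51.73048630018862 (array([0.2373, 0.8297, 0.5415]), array([ 0.3413, -0.7903, -0.509 ]))
battery_mid [(array([214.6, 273.5]), 0.82), (array([159. , 303.7]), 0.61), (array([257. , 144.3]), 0.26)]
battery [(array([159.3, 318.1]), 0.92), (array([217.1, 278.9]), 0.75)]
supply [(array([289.5, 176.7]), 0.92)]
pocket [(array([293.2, 168.2]), 0.82)]
plate [(array([305.4, 161. ]), 0.68)]
far_wall [(array([275.9, 158.7]), 0.72)]
clip_pivot [(array([267.3, 147.1]), 0.95)]
clip_peg [(array([259.5, 143.2]), 0.43)]
top 53.02666343737721 (array([0.4386, 0.1207, 0.951 ]), array([ 0.12  ,  0.0213, -0.9926]))
battery_mid [(array([131.4, 178.2]), 0.93), (array([179. , 194.1]), 0.84), (array([127.3, 226.7]), 0.64), (array([174.5, 240.5]), 0.61)]
battery [(array([174.5, 246.2]), 0.77), (array([133.4, 173.9]), 0.74), (array([180.3, 194.2]), 0.67)]
supply [(array([361.7, 199.1]), 0.62)]
pocket [(array([367. , 196.2]), 0.7)]
plate [(array([368.2, 210.1]), 0.91), (array([356.2, 155. ]), 0.59)]
far_wall [(array([371.6, 181.2]), 0.61)]
clip_pivot [(array([377.9, 159.7]), 0.95)]
clip_peg [(array([356.9, 154.7]), 0.73)]
```

View pics/both.png

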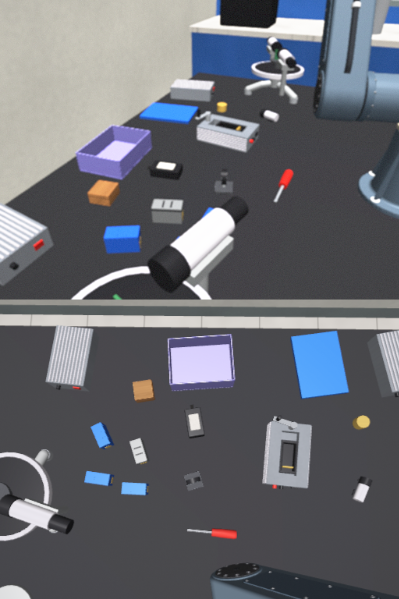

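Candidates for the battery in the top view are blue (131,178), blue (127,227), blue (174,241) and grey (179,194), which is (215,270) in the side view. Only the grey one fits. I'll confirm it, and the supply, in one enlarged crop.

Run:
```python
from h import *
np.set_printoptions(precision=4,suppress=True)
C=pickle.load(open("c0.pkl","rb")); S,T=C["side"],C["top"]
def cr(c,x,y,w,h): return cv2.resize(c["image"][y:y+h,x:x+w],(400,300),interpolation=cv2.INTER_CUBIC)
g=np.vstack([np.hstack([cr(T,130,150,100,75),cr(S,170,235,100,75)]),np.hstack([cr(T,310,140,120,90),cr(S,235,130,120,90)])])
cv2.imwrite("pics/crop1.png",g[:,:,::-1])
def p(n,a,b): print(n,*tri([ray(T,a),ray(S,b)]))
p("bat",(179,194.1),(214.6,273.5));p("supply",(361.7,199.1),(289.5,176.7));p("pocket",(367,196.2),(293.2,168.2));p("plate",(368.2,210.1),(305.4,161));p("far",(371.6,181.2),(275.9,158.7));p("piv",(377.9,159.7),(267.3,147.1));p("peg",(356.9,154.7),(259.5,143.2))
```

```text
bat [0.542  0.3297 0.0152] [np.float64(0.0006397650163296463), np.float64(0.0006397650163298102)]
supply [ 0.5418 -0.1185  0.0055] [np.float64(0.0010600908529289027), np.float64(0.001060090852929088)]
pocket [ 0.5409 -0.1268  0.0294] [np.float64(0.004781202959766429), np.float64(0.004781202959766252)]
plate [ 0.5051 -0.1205  0.0616] [np.float64(0.004708284467322637), np.float64(0.004708284467322561)]
far [ 0.5841 -0.13    0.0485] [np.float64(0.0052732129605216425), np.float64(0.005273212960521351)]
piv [ 0.6231 -0.1403  0.0742] [np.float64(0.002409818839630541), np.float64(0.0024098188396309106)]
peg [ 0.6251 -0.0843  0.1086] [np.float64(0.003561185071354713), np.float64(0.0035611850713544962)]
```

View pics/crop1.png

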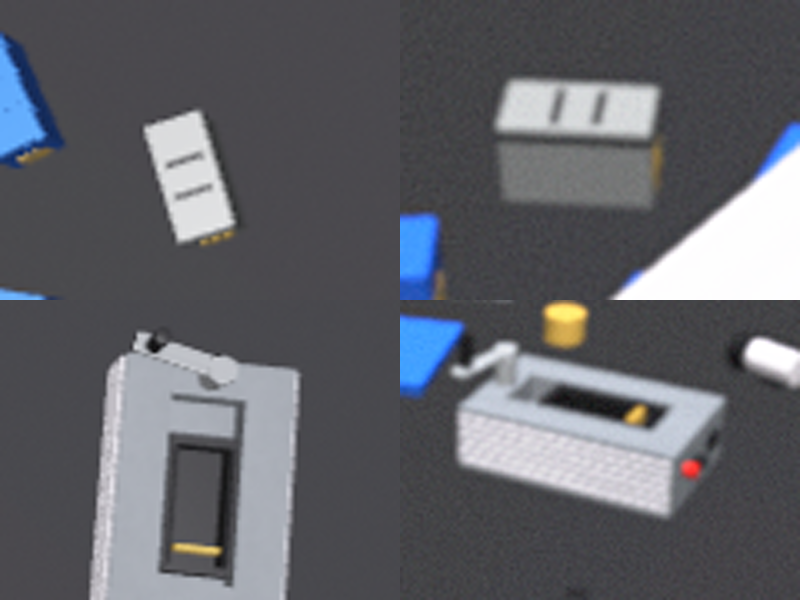

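The crop shows the grey block with brass on its end, at top pixel (178,194). That is the target, since the other three blocks are blue. The supply's clip is open, with its pivot near (378,160) and its peg near (357,154). The plate is at the robot-side end of the pocket, so supply +x points away from the robot.

```bash
cat >> h.py <<'E'
np.set_printoptions(precision=4,suppress=True)
def delta(p,yawx=None,s=None):
    """tool-axis delta (units of 0.1 m) to world point p; yaw turn (deg) about tool z so tool x lies along world angle yawx (deg), mod 180"""
    s=s or r.sense(); Rt=R.from_rotvec(s["tool_rot"]).as_matrix()
    cur=np.degrees(np.arctan2(Rt[1,0],Rt[0,0]))
    out="delta/0.1m %s cur tool-x yaw %.2f"%(Rt.T@(np.array(p)-s["position"])*10,cur)
    if yawx is not None: t=-((yawx-cur+90)%180-90); out+=" turn about tool z %.2f deg = %.4f"%(t,t/180)
    print(out)
E
python3 - <<'E'
from h import *
C=pickle.load(open("c0.pkl","rb")); S,T=C["side"],C["top"]
P=np.array([at_z(T,(130+x/4,150+y/4),.046) for x,y in[(145,125),(203,110),(237,228),(180,243)]])
print(P,P.mean(0),[np.linalg.norm(P[i]-P[i-1]) for i in range(4)])
d=(P[0]+P[1]-P[2]-P[3]); print("bat yaw",np.degrees(np.arctan2(d[1],d[0])))
pk=at_z(T,(367,196.2),.033);pv=at_z(T,(377.9,159.7),.0815);print(pk,pv,np.linalg.norm((pv-pk)[:2]),np.degrees(np.arctan2(*(pv-pk)[1::-1])))
print(at_z(T,(356.9,154.7),.1015), at_z(T,(368.2,210.1),.053),at_z(T,(371.6,181.2),.055))
delta([.5,-.12,.27],-10)
c=r.capture("wrist");print(c["hand_eye"],c["fov_y"])
E
```

```text
[[0.5694 0.3552 0.046 ]
 [0.5792 0.3208 0.046 ]
 [0.509  0.2972 0.046 ]
 [0.4994 0.3307 0.046 ]] [0.5393 0.326  0.046 ] [np.float64(0.07422253925502606), np.float64(0.03572459914128607), np.float64(0.07405319626720008), np.float64(0.034785653457185026)]
bat yaw 18.932873317595174
[ 0.5451 -0.1245  0.033 ] [ 0.6239 -0.1374  0.0815] 0.07987123108452357 -9.291026061216122
[ 0.6301 -0.085   0.1015] [ 0.5103 -0.1215  0.053 ] [ 0.578  -0.1298  0.055 ]
delta/0.1m [ 4.2309 -3.3278 -0.3869] cur tool-x yaw 21.13 turn about tool z 31.13 deg = 0.1730
[[ 0.0003 -0.9569 -0.2905  0.0731]
 [ 1.      0.0003  0.0002 -0.0009]
 [-0.0001 -0.2905  0.9569 -0.1418]
 [ 0.      0.      0.      1.    ]] 58.35132299451386
```

>>> jog_arm(series=[[[0.38, -0.3, -0.03], [0, 0, 0], 0], [[0.38, -0.3, -0.03], [0, 0, 0], 0], [[0.38, -0.3, -0.03], [0, 0, 0], 0], [[0.38, -0.3, -0.03], [0, 0, 0], 0], [[0.38, -0.3, -0.03], [0, 0, 0], 0], [[0.38, -0.3, -0.03], [0, 0, 0], 0], [[0.38, -0.3, -0.03], [0, 0, 0], 0], [[0.38, -0.3, -0.03], [0, 0, 0], 0]])

```text
time: 1.75
position: [0.4232, -0.2479, 0.2557]
tool_rot: [3.088, 0.575, 0.001]
ft_force: [1.0, -0.5, 0.1]
opening: 1.001
grasp_force: 0.0
```

>>> jog_arm(series=[[[0.4, -0.31, -0.05], [0, 0, 0], 0], [[0.4, -0.31, -0.05], [0, 0, 0], 0], [[0.4, -0.31, -0.05], [0, 0, 0], 0], [[0, 0, 0], [0, 0, 0.043], 0], [[0, 0, 0], [0, 0, 0.043], 0], [[0, 0, 0], [0, 0, 0.043], 0], [[0, 0, 0], [0, 0, 0.04], 0], [[0, 0, 0], [0, 0, 0], 0]])

```text
time: 2.55
position: [0.4995, -0.1215, 0.2702]
tool_rot: [3.131, -0.254, 0.0]
ft_force: [-0.1, 0.3, -1.0]
opening: 0.999
grasp_force: 0.0
```

Run:
```python
from h import *
s=r.sense();c=r.capture("wrist");save(c,"w1");pickle.dump((s,c),open("w1.pkl","wb"))
print(s["position"],s["tool_rot"],s["ft_force"],s["time"])
for k,z in(("supply",0),("pocket",.033),("plate",.053),("far_wall",.055),("clip_pivot",.0815),("clip_peg",.1015)):
    for q in r.pinpoint(k,c)[:2]: print(k,q["xy"],q["p"],at_z(c,q["xy"],z,s))
```

```text
[ 0.4995 -0.1215  0.2702] [ 3.1313 -0.2536  0.0003] [-0.1018  0.2568 -1.046 ] 2.55
supply [255.8, 114.0] 0.65 [ 0.5398 -0.1228  0.    ]
pocket [255.6, 120.7] 0.65 [ 0.5353 -0.1222  0.033 ]
plate [260.2, 150.4] 0.79 [ 0.5059 -0.1225  0.053 ]
plate [261.4, 115.2] 0.4 [ 0.5417 -0.1296  0.053 ]
far_wall [253.7, 83.9] 0.71 [ 0.5732 -0.1269  0.055 ]
clip_pivot [250.3, 29.4] 0.94 [ 0.6188 -0.132   0.0815]
clip_pivot [258.4, 117.8] 0.29 [ 0.5421 -0.1266  0.0815]
clip_peg [187.8, 16.3] 0.92 [ 0.6338 -0.0832  0.1015]
```

View pics/w1.png

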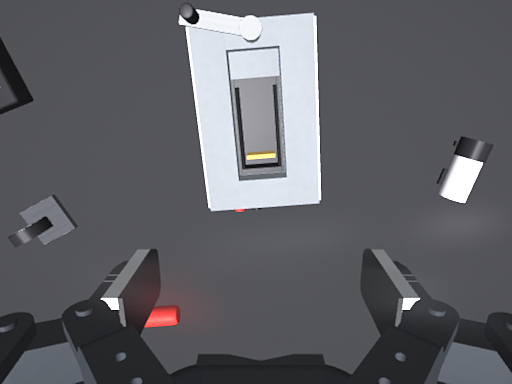

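The wrist view shows the supply with corners near (316,14), (321,201) and (210,209). The slot runs from row 48 to 180 and the tray sits towards the spring end. The plate is at (261,156), the far wall near row 77, and the peg at (188,14).

Run:
```python
from h import *
s,c=pickle.load(open("w1.pkl","rb"))
for n,xy,z in[("rt",(316,14),.055),("rb",(321,201),.055),("lb",(210,209),.055),("slotTL",(228,50),.055),("slotTR",(279,47),.055),("trayTL",(232,80),.055),("trayTR",(278,77),.055),("trayBL",(241,180),.055),("trayBR",(285,176),.055),("plate",(261,152),.053),("pk-piv",(250,29),.0865)]:
    print(n,at_z(c,xy,z,s))
g=cv2.resize(c["image"][0:215,170:340],None,fx=2.75,fy=2.75,interpolation=cv2.INTER_CUBIC);cv2.imwrite("pics/w1c.png",g[:,:,::-1])
delta([.5393,.326,.25],18.9)
```

```text
rt [ 0.6257 -0.1951  0.055 ]
rb [ 0.4403 -0.1793  0.055 ]
lb [ 0.4507 -0.0573  0.055 ]
slotTL [ 0.6081 -0.1076  0.055 ]
slotTR [ 0.6028 -0.1566  0.055 ]
trayTL [ 0.5803 -0.1063  0.055 ]
trayTR [ 0.5758 -0.1516  0.055 ]
trayBL [ 0.4779 -0.097   0.055 ]
trayBR [ 0.4747 -0.1443  0.055 ]
plate [ 0.5041 -0.123   0.053 ]
pk-piv [ 0.6184 -0.1318  0.0865]
delta/0.1m [-0.3268 -4.4833  0.2008] cur tool-x yaw -9.25 turn about tool z -28.15 deg = -0.1564
```

View pics/w1c.png

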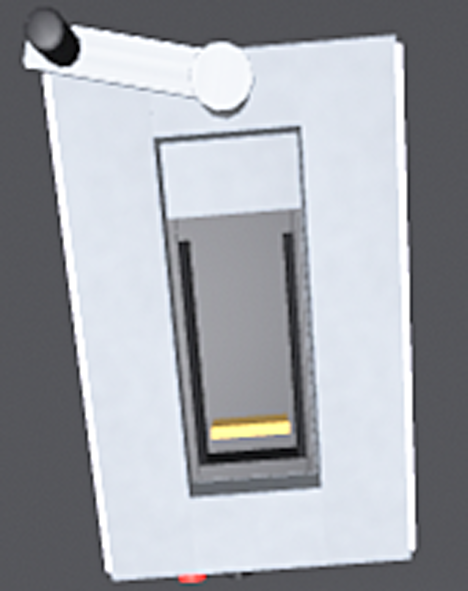

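>>> jog_arm(series=[[[-0.036, -0.5, 0.02], [0, 0, 0], 0], [[-0.036, -0.5, 0.02], [0, 0, 0], 0], [[-0.036, -0.5, 0.02], [0, 0, 0], 0], [[-0.036, -0.5, 0.02], [0, 0, 0], 0], [[-0.036, -0.5, 0.02], [0, 0, 0], 0], [[-0.036, -0.5, 0.02], [0, 0, 0], 0], [[-0.036, -0.5, 0.02], [0, 0, 0], 0], [[-0.036, -0.5, 0.02], [0, 0, 0], 0]])

```text
time: 3.7
position: [0.5354, 0.2785, 0.2541]
tool_rot: [3.131, -0.253, 0.0]
ft_force: [1.2, 0.2, 0.6]
opening: 1.0
grasp_force: 0.0
```

>>> jog_arm(series=[[[-0.036, -0.48, 0.02], [0, 0, 0], 0], [[0, 0, 0], [0, 0, -0.0391], 0], [[0, 0, 0.2], [0, 0, -0.0391], 0], [[0, 0, 0.2], [0, 0, -0.0391], 0], [[0, 0, 0.2], [0, 0, -0.0391], 0], [[0, 0, 0], [0, 0, 0], 0]])

```text
time: 4.3
position: [0.5376, 0.3235, 0.189]
tool_rot: [3.098, 0.515, -0.011]
ft_force: [0.3, -0.5, -0.2]
opening: 0.999
grasp_force: 0.0
```

Run:
```python
from h import *
s=r.sense();c=r.capture("wrist");save(c,"w2");pickle.dump((s,c),open("w2.pkl","wb"))
print(s["position"],s["tool_rot"],s["time"])
for k,z in(("battery_mid",.023),("battery",0)):
    for q in r.pinpoint(k,c)[:4]: print(k,q["xy"],q["p"],at_z(c,q["xy"],z,s))
im=c["image"].astype(int);m=((im.max(2)-im.min(2)<25)&(im.min(2)>140)).astype(np.uint8)
n,l,st,ce=cv2.connectedComponentsWithStats(m)
for i in range(1,n):
    if st[i,4]>800:
        b=cv2.boxPoints(cv2.minAreaRect(np.argwhere(l==i)[:,::-1].astype(np.float32)))
        P=np.array([at_z(c,x,.046,s) for x in b]);print(st[i],P.mean(0),P)
```

```text
[0.5376 0.3235 0.189 ] [ 3.0976  0.515  -0.0108] 4.3
battery_mid [101.9, 205.9] 0.78 [0.4524 0.454  0.023 ]
battery_mid [255.9, 162.1] 0.66 [0.5401 0.3292 0.023 ]
battery_mid [136.1, 67.8] 0.64 [0.5844 0.4508 0.023 ]
battery_mid [211.2, 266.1] 0.55 [0.4242 0.3375 0.023 ]
battery [213.5, 253.2] 0.89 [0.4262 0.3387 0.    ]
battery [121.0, 197.9] 0.87 [0.4556 0.4453 0.    ]
battery [145.6, 64.4] 0.6 [0.5883 0.451  0.    ]
[ 450   90   53   65 2150] [0.6341 0.1711 0.046 ] [[0.6082 0.1818 0.046 ]
 [0.6591 0.1903 0.046 ]
 [0.6602 0.1612 0.046 ]
 [0.6089 0.151  0.046 ]]
[ 234  125   42   84 3253] [0.5399 0.3301 0.046 ] [[0.5687 0.3575 0.046 ]
 [0.5796 0.3258 0.046 ]
 [0.5114 0.3015 0.046 ]
 [0.4997 0.3356 0.046 ]]
```

View pics/w2.png

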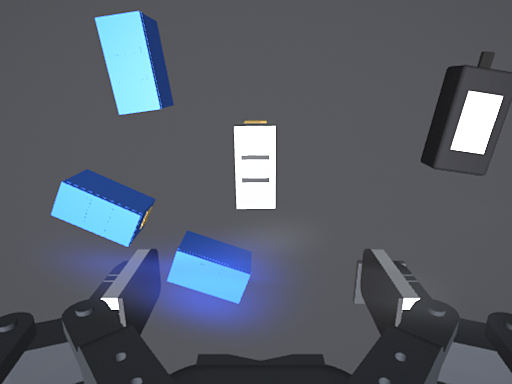

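The grey block's top spans columns 234–276 and rows 125–209, giving a centre of (0.540, 0.330) and about 18.8° yaw. The sizes check out and the blue blocks are clear of the fingers.

>>> jog_arm(series=[[[0.044, -0.054, 0.3], [0, 0, 0], 0], [[0, 0, 0.4], [0, 0, 0], 0], [[0, 0, 0.4], [0, 0, 0], 0], [[0, 0, 0.3], [0, 0, 0], 0], [[0, 0, 0.22], [0, 0, 0], 0], [[0, 0, 0], [0, 0, 0], 0], [[0, 0, 0], [0, 0, 0], 0]])

```text
time: 5.15
position: [0.5432, 0.3312, 0.0313]
tool_rot: [-3.099, -0.513, -0.003]
ft_force: [0.5, -0.4, 1.3]
opening: 1.002
grasp_force: 0.0
```

>>> jog_arm(series=[[[0, 0, 0], [0, 0, 0], 160], [[0, 0, 0], [0, 0, 0], 200], [[0, 0, 0], [0, 0, 0], 220], [[0, 0, 0], [0, 0, 0], 255], [[0, 0, 0], [0, 0, 0], 255], [[0, 0, 0], [0, 0, 0], 255], [[0, 0, 0], [0, 0, 0], 255]], grip_force=60)

```text
time: 5.85
position: [0.5428, 0.331, 0.0316]
tool_rot: [-3.099, -0.515, -0.003]
ft_force: [-0.9, -1.8, 4.6]
opening: 0.378
grasp_force: 59.7
```

>>> jog_arm(series=[[[0, 0, -0.1], [0, 0, 0], 255], [[0, 0, -0.4], [0, 0, 0], 255], [[0, 0, -0.45], [0, 0, 0], 255], [[0, 0, -0.45], [0, 0, 0], 255], [[-0.154, 0.43, -0.1], [0, 0, 0], 255], [[-0.154, 0.43, -0.1], [0, 0, 0], 255], [[-0.154, 0.43, 0], [0, 0, 0], 255], [[-0.154, 0.43, 0], [0, 0, 0], 255]])

```text
time: 6.65
position: [0.5389, 0.1468, 0.191]
tool_rot: [3.099, 0.516, 0.001]
ft_force: [1.0, -1.0, -3.2]
opening: 0.376
grasp_force: 60.5
```

>>> jog_arm(series=[[[-0.154, 0.43, 0], [0, 0, 0], 255], [[-0.154, 0.43, 0], [0, 0, 0], 255], [[-0.154, 0.43, 0], [0, 0, 0], 255], [[-0.154, 0.43, 0], [0, 0, 0], 255], [[-0.154, 0.43, 0], [0, 0, 0], 255], [[-0.154, 0.43, 0], [0, 0, 0], 255], [[0, 0, 0], [0, 0, 0.044], 255], [[0, 0, 0], [0, 0, 0.044], 255]])

```text
time: 7.45
position: [0.5349, -0.1277, 0.1903]
tool_rot: [-3.141, -0.068, 0.0]
ft_force: [-0.6, 0.4, -2.3]
opening: 0.386
grasp_force: 60.6
```

>>> jog_arm(series=[[[0, 0, 0], [0, 0, 0.044], 255], [[0, 0, 0], [0, 0, 0], 255], [[0, 0, 0], [0, 0, 0], 255], [[0, 0, 0], [0, 0, 0], 255]])

```text
time: 7.85
position: [0.5353, -0.1256, 0.1902]
tool_rot: [-3.139, 0.131, 0.0]
ft_force: [0.1, 0.1, -1.8]
opening: 0.384
grasp_force: 60.6
```

Run:
```python
from h import *
for i in range(3): s=r.sense();c=r.capture("wrist");print(s["position"],s["tool_rot"],s["ft_force"],s["opening"],s["time"])
save(c,"w3");pickle.dump((s,c),open("w3.pkl","wb"))
sc=r.capture("side")
H=np.array(c["hand_eye"]);f=K(c)
# expected pixels (in-tool) of block top/bottom corners if TCP is at block x=+3mm, tip 14.4mm below top
Hi=np.linalg.inv(H)
for ox in(0,.003):
  for z in(-.0144,.0316):
    print(ox,z,[np.round([f*q[0]/q[2]+c["cx"],f*q[1]/q[2]+c["cy"]],1) for x,y in[(.036,-.017),(.036,.017),(-.036,-.017)] for q in [Hi[:3,:3]@[x-ox,y,z]+Hi[:3,3]]])
g=np.hstack([cv2.resize(c["image"][150:384,130:390],(400,360)),cv2.resize(sc["image"][60:240,200:400],(400,360))])
cv2.imwrite("pics/w3c.png",g[:,:,::-1])
```

```text
[ 0.5353 -0.1256  0.1902] [-3.1389  0.1307  0.0001] [ 0.1419  0.0783 -1.8107] 0.38446437160483665 7.85
[ 0.5353 -0.1256  0.1902] [-3.1388  0.1313  0.0001] [-0.3271 -0.3811 -2.9572] 0.38173625972985625 7.9
[ 0.5354 -0.1256  0.1902] [-3.1388  0.1318  0.0001] [-0.2281 -0.8513 -2.3065] 0.3813665467038715 7.95
0 -0.0144 [array([216.9, 184.4]), array([305. , 184.5]), array([222.7, 339.4])]
0 0.0316 [array([227.6, 159.6]), array([293.8, 159.6]), array([231. , 282.6])]
0.003 -0.0144 [array([217.2, 191.9]), array([304.7, 191.9]), array([222.9, 344.9])]
0.003 0.0316 [array([227.8, 165.3]), array([293.7, 165.3]), array([231.2, 287.2])]
```

View pics/w3c.png

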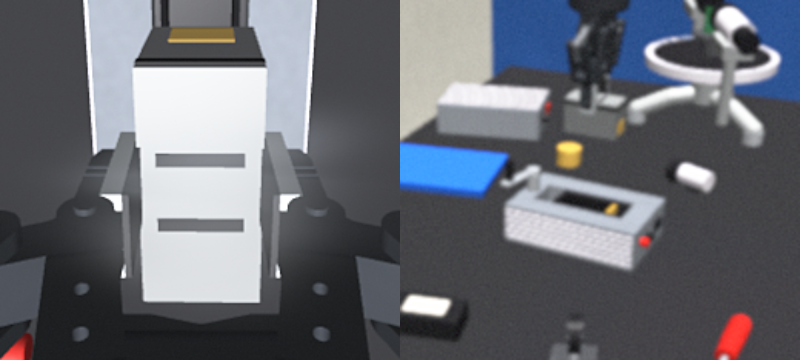

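The block is centred in the fingers, with the TCP 3.4 mm toward its +x end and the tip 14.4 mm below its top. It lines up with the pocket. Next I tilt it 24° with the spring end low and lower to about 34 mm above the floor.

>>> jog_arm(series=[[[0, 0, 0], [0, 0.0445, 0], 255], [[0, 0, 0], [0, 0.0444, 0], 255], [[0, 0, 0], [0, 0.0444, 0], 255], [[-0.098, 0, 0.241], [0, 0, 0], 255], [[-0.098, 0, 0.241], [0, 0, 0], 255], [[-0.098, 0, 0.241], [0, 0, 0], 255], [[0, 0, 0], [0, 0, 0], 255], [[0, 0, 0], [0, 0, 0], 255]])

```text
time: 8.85
position: [0.5375, -0.1243, 0.1118]
tool_rot: [3.064, -0.127, 0.624]
ft_force: [0.8, -0.2, -2.5]
opening: 0.378
grasp_force: 60.6
```

```bash
cat >> h.py <<'E'
O=np.array([.5395,-.1260]);PSI=np.radians(-4.8);A=np.array([np.cos(PSI),np.sin(PSI)]);V=np.array([-A[1],A[0]])
def st(n=1):
    """mean state -> u,v,z (mm) of TCP, tilt deg, forces along u,v,z"""
    F=[];
    for i in range(n):
        if i: r.capture("side")
        s=r.sense();F.append(s["ft_force"])
    F=np.mean(F,0);p=s["position"];Rt=R.from_rotvec(s["tool_rot"]).as_matrix()
    th=np.arctan2(Rt[2,0],np.hypot(*Rt[:2,0]));yaw=np.degrees(np.arctan2(Rt[1,0],Rt[0,0]))
    u,v=1e3*(p[:2]-O)@A,1e3*(p[:2]-O)@V;z=1e3*p[2]
    roll=np.degrees(np.arcsin(Rt[2,1]))
    x0=u-39.4*np.cos(th)+31.6*np.sin(th);h=z-33-39.4*np.sin(th)-31.6*np.cos(th)
    print("u %.2f v %.2f z %.2f tilt %.2f yaw %.2f roll %.2f | corner u %.2f h %.2f far-bottom h %.2f| F u %.2f v %.2f z %.2f  T %s t %.2f open %.3f"%(u,v,z,np.degrees(th),yaw,roll,x0,h,h+72*np.sin(th),F[:2]@A,F[:2]@V,F[2],s["ft_torque"],s["time"],s["opening"]))
E
python3 -c "
from h import *
st(8)"
```

```text
u -1.69 v 1.32 z 112.88 tilt 23.14 yaw -4.78 roll -0.19 | corner u -25.51 h 35.34 far-bottom h 63.64| F u 0.08 v -0.15 z -2.16  T [0.0266 0.3069 0.0117] t 9.20 open 0.381
```

>>> jog_arm(series=[[[0, 0.013, 0], [0, 0.005, 0], 255], [[-0.045, 0, 0.117], [0, 0, 0], 255], [[-0.045, 0, 0.117], [0, 0, 0], 255], [[0, 0, 0], [0, 0, 0], 255], [[0, 0, 0], [0, 0, 0], 255], [[0, 0, 0], [0, 0, 0], 255]])

```text
time: 9.8
position: [0.5387, -0.1255, 0.0873]
tool_rot: [3.058, -0.127, 0.649]
ft_force: [0.8, 1.4, -2.3]
opening: 0.38
grasp_force: 60.6
```

Run:
```python
from h import *
st(5)
s=r.sense();c=r.capture("wrist");t=r.capture("top")
cv2.imwrite("pics/w4.png",np.hstack([cv2.resize(c["image"][0:300,106:406],(400,400)),cv2.resize(t["image"][140:260,300:420],(400,400),interpolation=cv2.INTER_CUBIC)])[:,:,::-1])
```

```text
u -0.79 v 0.39 z 87.29 tilt 23.97 yaw -4.80 roll -0.24 | corner u -23.96 h 9.41 far-bottom h 38.66| F u -0.06 v 0.71 z -2.25  T [0.2652 0.334  0.0998] t 10.00 open 0.379
```

View pics/w4.png

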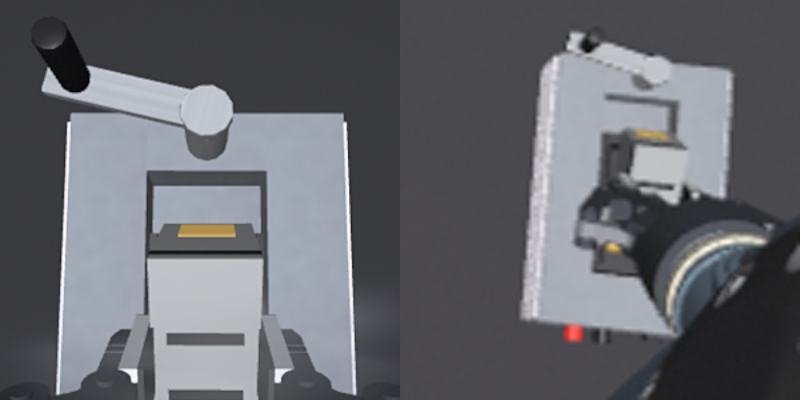

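The block is inside the side walls, with a slight lateral touch of about 0.7 N. I ease it 0.8 mm toward +v and lower slowly.

>>> jog_arm(series=[[[0, -0.008, 0], [0, 0, 0], 255], [[-0.008, 0, 0.018], [0, 0, 0], 255], [[-0.008, 0, 0.018], [0, 0, 0], 255], [[-0.008, 0, 0.018], [0, 0, 0], 255], [[0, 0, 0], [0, 0, 0], 255], [[0, 0, 0], [0, 0, 0], 255]])

```text
time: 10.7
position: [0.5386, -0.1248, 0.0807]
tool_rot: [3.058, -0.128, 0.648]
ft_force: [0.2, -0.7, -2.0]
opening: 0.38
grasp_force: 60.7
```

```bash
python3 -c "
from h import *
st(5)"
```

```text
u -0.92 v 1.06 z 80.91 tilt 23.94 yaw -4.82 roll -0.23 | corner u -24.11 h 3.04 far-bottom h 32.25| F u -0.11 v 0.07 z -2.14  T [ 0.0442  0.3648 -0.0492] t 10.90 open 0.383
```

>>> jog_arm(series=[[[-0.0183, 0, -0.0081], [0, 0, 0], 255], [[-0.0183, 0, -0.0081], [0, 0, 0], 255], [[0, 0, 0], [0, 0, 0], 255], [[0, 0, 0], [0, 0, 0], 255]])

```text
time: 11.3
position: [0.5346, -0.1245, 0.0809]
tool_rot: [3.058, -0.128, 0.648]
ft_force: [-0.1, 0.4, -1.0]
opening: 0.379
grasp_force: 60.7
```

```bash
python3 -c "
from h import *
st(5)"
```

```text
u -4.86 v 1.06 z 80.90 tilt 23.94 yaw -4.82 roll -0.24 | corner u -28.05 h 3.03 far-bottom h 32.25| F u -0.08 v -0.00 z -2.05  T [0.0354 0.4192 0.0274] t 11.50 open 0.381
```

>>> jog_arm(series=[[[-0.0183, 0, -0.0081], [0, 0, 0], 255], [[0, 0, 0], [0, 0, 0], 255], [[0, 0, 0], [0, 0, 0], 255], [[0, 0, 0], [0, 0, 0], 255]])

```text
time: 11.9
position: [0.5327, -0.1243, 0.0809]
tool_rot: [3.058, -0.127, 0.648]
ft_force: [0.1, -0.5, -1.6]
opening: 0.381
grasp_force: 60.7
```

```bash
python3 -c "
from h import *
st(5)"
```

```text
u -6.92 v 1.11 z 80.90 tilt 23.94 yaw -4.82 roll -0.24 | corner u -30.11 h 3.03 far-bottom h 32.25| F u 0.12 v -0.03 z -1.93  T [ 0.0192  0.2539 -0.0203] t 12.10 open 0.379
```

>>> jog_arm(series=[[[-0.0183, 0, -0.0081], [0, 0, 0], 255], [[0, 0, 0], [0, 0, 0], 255], [[0, 0, 0], [0, 0, 0], 255]])

```text
time: 12.4
position: [0.531, -0.1243, 0.081]
tool_rot: [3.058, -0.127, 0.649]
ft_force: [1.4, 0.2, -2.8]
opening: 0.382
grasp_force: 60.6
```

```bash
python3 -c "
from h import *
st(6)"
```

```text
u -8.73 v 1.04 z 80.97 tilt 23.95 yaw -4.81 roll -0.23 | corner u -31.90 h 3.09 far-bottom h 32.32| F u 1.73 v 0.33 z -2.41  T [ 0.0232 -0.0061  0.0458] t 12.65 open 0.381
```

>>> jog_arm(series=[[[-0.0183, 0, -0.0081], [0, 0, 0], 255], [[0, 0, 0], [0, 0, 0], 255], [[0, 0, 0], [0, 0, 0], 255]])

```text
time: 12.95
position: [0.529, -0.1242, 0.081]
tool_rot: [3.058, -0.127, 0.649]
ft_force: [3.3, 0.2, -1.9]
opening: 0.375
grasp_force: 60.5
```

```bash
python3 -c "
from h import *
st(6)"
```

```text
u -10.66 v 0.97 z 81.01 tilt 23.96 yaw -4.82 roll -0.23 | corner u -33.83 h 3.13 far-bottom h 32.37| F u 3.27 v 0.40 z -1.79  T [ 0.0743 -0.3159 -0.0251] t 13.20 open 0.381
```

Plate contact is felt at the expected rate. The plate's rest face is at u ≈ -37.7 mm, so the wall is at about +32.3, which agrees with the vision estimate. Next I compute the rocking path at 6 mm plate travel.

```bash
cat > plan.py <<'E'
from h import *
def tgt(th,h,c):
    t=np.radians(th);x0=c+(20-h)*np.tan(t)
    return np.array([x0+39.4*np.cos(t)-31.6*np.sin(t),33+h+39.4*np.sin(t)+31.6*np.cos(t)])
def steps(S):
    """S: list of (u,z,theta) poses; rows of tool shift (0.1 m) and turn"""
    for a,b in zip(S,S[1:]):
        t=np.radians(a[2]);du,dz=b[0]-a[0],b[1]-a[1]
        print("shift x %.4f z %.4f turn y %.4f"%((du*np.cos(t)+dz*np.sin(t))/100,(du*np.sin(t)-dz*np.cos(t))/100,(b[2]-a[2])/180), "->",np.round(b,2))
E
python3 - <<'E'
from plan import *
C=-43.5
S=[(-10.66,81.01,23.96)]+[(*tgt(t,h,C),t) for t,h in((24,2.5),(22,2),(20,2),(18,2),(16,2),(14,2),(12,2),(10,2),(8,2),(6,1.7),(4,1.4),(2,1.2),(0,1))]
steps(S)
E
```

```text
shift x -0.0199 z -0.0021 turn y 0.0002 -> [-12.57  80.39  24.  ]
shift x 0.0040 z 0.0164 turn y -0.0111 -> [-11.53  79.06  22.  ]
shift x 0.0041 z 0.0112 turn y -0.0111 -> [-10.73  78.17  20.  ]
shift x 0.0042 z 0.0115 turn y -0.0111 -> [-9.94 77.23 18.  ]
shift x 0.0043 z 0.0118 turn y -0.0111 -> [-9.18 76.24 16.  ]
shift x 0.0043 z 0.0121 turn y -0.0111 -> [-8.43 75.19 14.  ]
shift x 0.0044 z 0.0123 turn y -0.0111 -> [-7.7 74.1 12. ]
shift x 0.0044 z 0.0126 turn y -0.0111 -> [-7.01 72.96 10.  ]
shift x 0.0044 z 0.0128 turn y -0.0111 -> [-6.35 71.78  8.  ]
shift x 0.0044 z 0.0161 turn y -0.0111 -> [-5.7  70.25  6.  ]
shift x 0.0043 z 0.0163 turn y -0.0111 -> [-5.1  68.67  4.  ]
shift x 0.0042 z 0.0155 turn y -0.0111 -> [-4.57 67.16  2.  ]
shift x 0.0042 z 0.0157 turn y -0.0111 -> [-4.1 65.6  0. ]
```

>>> jog_arm(series=[[[-0.01, 0, -0.001], [0, 0, 0], 255], [[-0.01, 0, -0.001], [0, 0, 0], 255], [[0.004, 0, 0.0164], [0, -0.0111, 0], 255], [[0.0041, 0, 0.0112], [0, -0.0111, 0], 255], [[0, 0, 0], [0, 0, 0], 255], [[0, 0, 0], [0, 0, 0], 255], [[0, 0, 0], [0, 0, 0], 255]])

```text
time: 13.9
position: [0.5292, -0.1241, 0.079]
tool_rot: [3.077, -0.128, 0.57]
ft_force: [3.9, -1.3, 1.3]
opening: 0.378
grasp_force: 60.9
```

```bash
python3 -c "
from h import *
st(6)"
```

```text
u -10.52 v 1.13 z 78.95 tilt 20.96 yaw -4.80 roll -0.30 | corner u -36.01 h 2.35 far-bottom h 28.11| F u 4.55 v -2.07 z 2.28  T [-0.5101 -0.6624 -0.0843] t 14.15 open 0.379
```

Up and lateral forces are rising, so the block seems to be brushing the +v bevel. I ease it sideways by 0.4 mm and yaw it -0.4°.

>>> jog_arm(series=[[[0, 0.004, 0], [0, 0, 0.0022], 255], [[0, 0, 0], [0, 0, 0], 255], [[0, 0, 0], [0, 0, 0], 255]])

```text
time: 14.45
position: [0.529, -0.1242, 0.0789]
tool_rot: [3.078, -0.137, 0.57]
ft_force: [4.1, -2.7, 2.9]
opening: 0.377
grasp_force: 61.0
```

```bash
python3 -c "
from h import *
st(6)"
```

```text
u -10.56 v 0.87 z 78.91 tilt 20.95 yaw -5.20 roll -0.45 | corner u -36.06 h 2.31 far-bottom h 28.06| F u 4.56 v -2.37 z 2.75  T [-0.4854 -0.6899 -0.0753] t 14.70 open 0.381
```

>>> jog_arm(series=[[[0, 0.004, 0], [-0.0025, 0, 0], 255], [[0, 0, 0], [0, 0, 0], 255], [[0, 0, 0], [0, 0, 0], 255]])

```text
time: 15.0
position: [0.5288, -0.1241, 0.0788]
tool_rot: [3.072, -0.139, 0.567]
ft_force: [4.4, -1.7, 3.8]
opening: 0.378
grasp_force: 61.1
```

```bash
python3 -c "
from h import *
st(6)"
```

```text
u -10.77 v 0.91 z 78.81 tilt 20.91 yaw -5.20 roll -0.08 | corner u -36.30 h 2.22 far-bottom h 27.92| F u 4.41 v -1.69 z 3.82  T [-0.4357 -0.6869 -0.0198] t 15.25 open 0.384
```

>>> jog_arm(series=[[[0.0036, 0, -0.0093], [0, 0, 0], 255], [[0, 0, 0], [0, 0, 0], 255], [[0, 0, 0], [0, 0, 0], 255]])

```text
time: 15.55
position: [0.5284, -0.1239, 0.0792]
tool_rot: [3.073, -0.139, 0.565]
ft_force: [4.7, -3.2, 0.8]
opening: 0.378
grasp_force: 60.7
```

```bash
python3 -c "
from h import *
st(6)"
```

```text
u -11.27 v 1.13 z 79.20 tilt 20.84 yaw -5.21 roll -0.11 | corner u -36.85 h 2.66 far-bottom h 28.27| F u 5.07 v -1.72 z 0.14  T [-0.451  -0.6433 -0.0379] t 15.80 open 0.375
```

Run:
```python
from h import *
s0,c0=pickle.load(open("w3.pkl","rb"));c=r.capture("wrist");pickle.dump((r.sense(),c),open("w5.pkl","wb"))
for n,k in(("before",c0),("now",c)):
    g=cv2.cvtColor(k["image"],cv2.COLOR_RGB2GRAY).astype(float)
    col=g[:,256:264].mean(1); d=np.diff(col)
    print(n,[(i,int(d[i])) for i in range(140,370) if abs(d[i])>12])
    for row in(215,300):
        dr=np.diff(g[row-2:row+3].mean(0)); print(row,[(i,int(dr[i])) for i in range(195,325) if abs(dr[i])>15])
```

```text
before [(166, -16), (168, 14), (174, 42), (175, 40), (176, -48), (177, -79), (186, -15), (187, -51), (188, 14), (189, 48), (190, 16), (191, -31), (192, 62), (193, 116), (194, 17), (248, -17), (249, -94), (257, 43), (258, 61), (291, -71), (292, -47), (299, 51), (300, 66), (345, -64), (346, -98), (347, 12), (359, -20), (360, -16)]
215 [(216, 32), (302, -40)]
300 [(209, 23), (213, -19), (214, -20), (220, 84), (221, 61), (231, -16), (232, -52), (287, 40), (288, 33), (298, -30), (299, -96), (306, 20), (310, -19), (311, -16)]
now [(148, -13), (149, -46), (150, -26), (163, -16), (164, -63), (166, 59), (167, 43), (174, 22), (175, 16), (176, -42), (177, -49), (186, -15), (187, -52), (188, -12), (189, 25), (190, 38), (191, 12), (193, 63), (194, 45), (248, -22), (249, -65), (250, -13), (257, 16), (258, 53), (259, 30), (291, -50), (292, -52), (299, 37), (300, 54), (301, 13), (344, -12), (345, -60), (346, -66), (347, 14), (348, 62), (349, 43), (358, -14), (359, -64), (360, -60)]
215 [(211, -18), (212, -61), (213, -42), (215, 53), (216, 66), (217, 25), (301, -27), (302, -71), (309, 62), (310, 51)]
300 [(209, 16), (214, -16), (220, 63), (221, 48), (231, -17), (232, -40), (287, 36), (288, 34), (298, -26), (299, -75), (306, 15)]
```

The block hasn't slipped in the grip. The gaps at row 215 are 3 px on the left and 7 px on the right, so it sits about 1 mm too far toward +v. I'll correct that.

>>> jog_arm(series=[[[0, 0.004, 0], [0, 0, 0], 255], [[0, 0.004, 0], [0, 0, 0], 255], [[0, 0, 0], [0, 0, 0], 255], [[0, 0, 0], [0, 0, 0], 255]])

```text
time: 16.25
position: [0.5281, -0.1241, 0.0791]
tool_rot: [3.074, -0.139, 0.564]
ft_force: [6.1, -1.2, 0.8]
opening: 0.381
grasp_force: 60.8
```

```bash
cat >> h.py <<'E'
def gaps(rows=(205,215,225)):
    c=r.capture("wrist");g=cv2.cvtColor(c["image"],cv2.COLOR_RGB2GRAY).astype(float)
    for row in rows:
        dr=np.diff(g[row-2:row+3].mean(0)); print(row,[(i,int(dr[i])) for i in range(185,330) if abs(dr[i])>20])
E
python3 -c "
from h import *
st(6);gaps()"
```

```text
u -11.55 v 0.99 z 79.13 tilt 20.80 yaw -5.22 roll -0.20 | corner u -37.16 h 2.60 far-bottom h 28.16| F u 4.95 v -0.43 z 0.59  T [-0.1398 -0.7712 -0.0291] t 16.50 open 0.380
205 [(211, -26), (212, -78), (215, 82), (216, 63), (302, -59), (303, -33), (309, 59), (310, 39)]
215 [(211, -26), (212, -79), (215, 49), (216, 59), (217, 25), (301, -28), (302, -74), (309, 57), (310, 40)]
225 [(211, -26), (212, -79), (215, 28), (216, 57), (217, 41), (301, -38), (302, -54), (309, 53), (310, 47)]
```

The plate's friction on the end face explains the side forces, since all of them are under 5 N. I continue rocking down.

Run:
```python
from plan import *
C=-43.7
steps([(-11.55,79.13,20.8)]+[(*tgt(t,h,C),t) for t,h in((19,2.3),(17,2),(15,2),(13,2),(11,2))])
```

```text
shift x 0.0045 z 0.0137 turn y -0.0100 -> [-10.64  78.01  19.  ]
shift x 0.0042 z 0.0149 turn y -0.0111 -> [-9.76 76.74 17.  ]
shift x 0.0043 z 0.0120 turn y -0.0111 -> [-9.   75.72 15.  ]
shift x 0.0043 z 0.0122 turn y -0.0111 -> [-8.26 74.65 13.  ]
shift x 0.0044 z 0.0125 turn y -0.0111 -> [-7.55 73.54 11.  ]
```

>>> jog_arm(series=[[[0.0045, 0, 0.0137], [0, -0.01, 0], 255], [[0.0042, 0.003, 0.0149], [0, -0.0111, 0], 255], [[0, 0, 0], [0, 0, 0], 255], [[0, 0, 0], [0, 0, 0], 255]])

```text
time: 16.95
position: [0.53, -0.1244, 0.0767]
tool_rot: [3.094, -0.139, 0.463]
ft_force: [5.6, -0.1, 0.8]
opening: 0.383
grasp_force: 60.7
```

```bash
python3 -c "
from h import *
st(6)"
```

```text
u -9.76 v 0.69 z 76.78 tilt 17.01 yaw -5.23 roll -0.18 | corner u -38.19 h 2.03 far-bottom h 23.10| F u 5.09 v 0.28 z 0.57  T [ 0.0404 -0.8063  0.0187] t 17.20 open 0.379
```

>>> jog_arm(series=[[[0.0043, 0, 0.012], [0, -0.0111, 0], 255], [[0.0043, 0, 0.0122], [0, -0.0111, 0], 255], [[0, 0, 0], [0, 0, 0], 255], [[0, 0, 0], [0, 0, 0], 255]])

```text
time: 17.6
position: [0.5315, -0.1247, 0.0745]
tool_rot: [3.111, -0.141, 0.355]
ft_force: [5.3, -0.5, -0.5]
opening: 0.383
grasp_force: 60.7
```

Run:
```python
from plan import *
st(6)
C=-43.5
steps([(*tgt(13,2,-43.7),13)]+[(*tgt(t,h,C),t) for t,h in((11,2),(9,2),(7,2),(5,1.7),(3,1.4),(1,1.2),(0,1))])
```

```text
u -8.29 v 0.63 z 74.50 tilt 13.02 yaw -5.22 roll -0.17 | corner u -39.55 h 1.84 far-bottom h 18.06| F u 5.51 v 0.14 z -0.36  T [-0.0094 -0.8649  0.0519] t 17.85 open 0.378
shift x 0.0063 z 0.0129 turn y -0.0111 -> [-7.35 73.54 11.  ]
shift x 0.0044 z 0.0127 turn y -0.0111 -> [-6.68 72.37  9.  ]
shift x 0.0045 z 0.0129 turn y -0.0111 -> [-6.03 71.17  7.  ]
shift x 0.0044 z 0.0162 turn y -0.0111 -> [-5.4  69.61  5.  ]
shift x 0.0043 z 0.0164 turn y -0.0111 -> [-4.83 68.02  3.  ]
shift x 0.0042 z 0.0156 turn y -0.0111 -> [-4.33 66.48  1.  ]
shift x 0.0021 z 0.0089 turn y -0.0056 -> [-4.1 65.6  0. ]
```

The far end is past the wall edge and the forces are calm. I continue to flat.

>>> jog_arm(series=[[[0.0063, 0, 0.0129], [0, -0.0111, 0], 255], [[0.0044, 0, 0.0127], [0, -0.0111, 0], 255], [[0.0045, 0, 0.0129], [0, -0.0111, 0], 255], [[0.0044, 0, 0.0162], [0, -0.0111, 0], 255], [[0, 0, 0], [0, 0, 0], 255], [[0, 0, 0], [0, 0, 0], 255]])

```text
time: 18.45
position: [0.5343, -0.1249, 0.0694]
tool_rot: [3.134, -0.141, 0.138]
ft_force: [5.2, -0.4, -1.0]
opening: 0.379
grasp_force: 60.8
```

```bash
python3 -c "
from h import *
st(6)"
```

```text
u -5.50 v 0.63 z 69.48 tilt 5.05 yaw -5.21 roll -0.17 | corner u -41.97 h 1.54 far-bottom h 7.87| F u 5.55 v 0.57 z -1.09  T [ 0.151  -0.9506 -0.0361] t 18.70 open 0.383
```

Next: level the block, correct the small roll, and relax 3 mm toward the wall.

>>> jog_arm(series=[[[0.0043, 0, 0.0164], [0, -0.0111, 0], 255], [[0.0042, 0, 0.0156], [-0.001, -0.0111, 0], 255], [[0.0021, 0, 0.0089], [0, -0.0058, 0], 255], [[0.01, 0, 0], [0, 0, 0], 255], [[0.01, 0, 0], [0, 0, 0], 255], [[0, 0, 0], [0, 0, 0], 255], [[0, 0, 0], [0, 0, 0], 255]])

```text
time: 19.4
position: [0.537, -0.1253, 0.0656]
tool_rot: [3.138, -0.142, -0.001]
ft_force: [4.0, 1.2, -1.6]
opening: 0.38
grasp_force: 60.7
```

```bash
python3 -c "
from h import *
st(6)"
```

```text
u -2.37 v 0.47 z 65.69 tilt -0.04 yaw -5.19 roll 0.01 | corner u -41.79 h 1.11 far-bottom h 1.07| F u 3.91 v 1.77 z -2.61  T [ 0.333  -0.7571 -0.0739] t 19.65 open 0.380
```

>>> jog_arm(series=[[[0.01, -0.003, 0.004], [0, 0, 0], 255], [[0, 0, 0.004], [0, 0, 0], 255], [[0, 0, 0.003], [0, 0, 0], 255], [[0, 0, 0], [0, 0, 0], 255], [[0, 0, 0], [0, 0, 0], 255]])

```text
time: 20.15
position: [0.5386, -0.1256, 0.0649]
tool_rot: [3.137, -0.141, 0.0]
ft_force: [2.0, 1.0, 0.5]
opening: 0.38
grasp_force: 60.8
```

```bash
python3 -c "
from h import *
st(6)"
```

```text
u -0.84 v 0.32 z 64.91 tilt 0.02 yaw -5.17 roll 0.06 | corner u -40.23 h 0.30 far-bottom h 0.32| F u 2.28 v 0.71 z -0.29  T [ 0.0537 -0.3394 -0.0063] t 20.40 open 0.381
```

>>> jog_arm(series=[[[0, 0, 0.003], [0, 0, 0], 255], [[0, 0, 0], [0, 0, 0], 255], [[0, 0, 0], [0, 0, 0], 130], [[0, 0, 0], [0, 0, 0], 100], [[0, 0, 0], [0, 0, 0], 80], [[0, 0, 0], [0, 0, 0], 80], [[0, 0, 0], [0, 0, 0], 80]])

```text
time: 21.1
position: [0.5387, -0.1256, 0.0646]
tool_rot: [3.137, -0.142, 0.0]
ft_force: [0.2, -0.6, 0.9]
opening: 0.684
grasp_force: 0.0
```

>>> jog_arm(series=[[[0, 0, -0.1], [0, 0, 0], 80], [[0, 0, -0.3], [0, 0, 0], 80], [[0, 0, -0.4], [0, 0, 0], 80], [[0, 0, -0.4], [0, 0, 0], 80], [[-0.3, 0, -0.2], [0, 0, 0], 80], [[0, 0, 0], [0, 0, 0], 80], [[0, 0, 0], [0, 0, 0], 80]])

```text
time: 21.8
position: [0.5088, -0.1228, 0.2057]
tool_rot: [3.137, -0.142, 0.004]
ft_force: [1.0, 0.8, 0.1]
opening: 0.685
grasp_force: 0.0
```

Run:
```python
from h import *
st(3)
s=r.sense();c=r.capture("wrist");sd=r.capture("side")
for k,z in(("battery_mid",.056),("clip_pivot",.0815),("clip_peg",.1015)):
    for q in r.pinpoint(k,c)[:2]: print(k,q["xy"],q["p"],at_z(c,q["xy"],z,s))
cv2.imwrite("pics/w6.png",np.hstack([cv2.resize(c["image"][0:300,106:406],(400,400)),cv2.resize(sd["image"][110:210,220:320],(400,400),interpolation=cv2.INTER_CUBIC)])[:,:,::-1])
```

```text
u -30.57 v 0.67 z 204.28 tilt 0.03 yaw -5.18 roll 0.05 | corner u -69.95 h 139.65 far-bottom h 139.69| F u 0.79 v 0.47 z 0.10  T [-0.0029  0.0078 -0.0059] t 21.90 open 0.689
battery_mid [259.1, 141.7] 0.57 [ 0.5358 -0.1242  0.056 ]
clip_pivot [258.7, 26.9] 0.72 [ 0.6205 -0.1317  0.0815]
clip_pivot [184.1, 5.8] 0.25 [ 0.6385 -0.0814  0.0815]
clip_peg [182.8, 8.0] 0.6 [ 0.633  -0.084   0.1015]
```

View pics/w6.png

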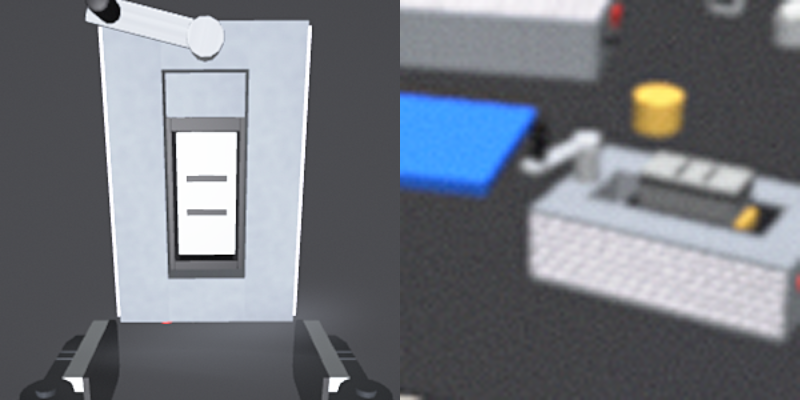

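The wrist and side views show the block flat in the pocket: white top at crop (207,195), standing evenly above the rim. The clip is still open at about 1.76 rad with its peg near (0.634, -0.084). Next I go over the peg with the fingers turned across the clip's arm.

>>> jog_arm(series=[[[0.403, -0.166, 0], [0, 0, 0], 80], [[0.403, -0.166, 0], [0, 0, 0], 80], [[0.403, -0.166, 0], [0, 0, 0], 80], [[0, 0, 0], [0, 0, -0.0442], 80], [[0, 0, 0], [0, 0, -0.0442], 80], [[0, 0, 0], [0, 0, -0.0442], 80], [[0, 0, 0], [0, 0, -0.0442], 80], [[0, 0, 0], [0, 0, -0.0442], 80]])

```text
time: 22.95
position: [0.6338, -0.0839, 0.2037]
tool_rot: [2.996, 0.943, -0.001]
ft_force: [-0.3, -0.1, 0.2]
opening: 0.688
grasp_force: 0.0
```

>>> jog_arm(series=[[[0, 0, 0], [0, 0, -0.0442], 80], [[0, 0, 0], [0, 0, -0.0442], 80], [[0, 0, 0], [0, 0, -0.0442], 80], [[0, 0, 0], [0, 0, -0.0442], 80], [[0, 0, 0], [0, 0, -0.0442], 80], [[0, 0, 0], [0, 0, 0], 80], [[0, 0, 0], [0, 0, 0], 80]])

```text
time: 23.65
position: [0.6338, -0.084, 0.2041]
tool_rot: [2.505, 1.895, -0.001]
ft_force: [0.4, 0.3, 0.0]
opening: 0.686
grasp_force: 0.0
```

Run:
```python
from h import *
st(2)
s=r.sense();c=r.capture("wrist");t=r.capture("top");print(s["position"],s["joints"])
for k,z in(("clip_pivot",.0815),("clip_peg",.1015)):
    for n,cc in(("w",c),("t",t)):
        for q in r.pinpoint(k,cc)[:2]: print(n,k,q["xy"],q["p"],at_z(cc,q["xy"],z,s))
delta([.6338,-.0842,.094],74.3,s)
```

```text
u 90.42 v 49.74 z 204.16 tilt -0.05 yaw 74.25 roll 0.01 | corner u 51.00 h 139.59 far-bottom h 139.54| F u 0.28 v 0.21 z -0.23  T [-0.0092  0.0161  0.0191] t 23.70 open 0.686
[ 0.6338 -0.084   0.2042] [-0.3059  0.5765  1.422  -0.0009  1.1429 -0.0307]
w clip_pivot [180.0, 232.5] 0.74 [ 0.5562 -0.108   0.0815]
w clip_pivot [258.3, 241.6] 0.59 [ 0.6169 -0.1338  0.0815]
w clip_peg [264.4, 188.7] 0.9 [ 0.6357 -0.0844  0.1015]
t clip_peg [357.2, 153.3] 0.61 [ 0.6333 -0.0857  0.1015]
delta/0.1m [-0.0009  0.0007  1.1016] cur tool-x yaw 74.25 turn about tool z -0.05 deg = -0.0003
```

>>> jog_arm(series=[[[0, 0, 0.4], [0, 0, 0], 80], [[0, 0, 0.4], [0, 0, 0], 80], [[0, 0, 0.2], [0, 0, 0], 80], [[0, 0, 0.09], [0, 0, 0], 80], [[0, 0, 0], [0, 0, 0], 80], [[0, 0, 0], [0, 0, 0], 150], [[0, 0, 0], [0, 0, 0], 190], [[0, 0, 0], [0, 0, 0], 255]], grip_force=25)

```text
time: 24.8
position: [0.6349, -0.0844, 0.0972]
tool_rot: [2.5, 1.897, 0.003]
ft_force: [2.1, 0.2, 0.5]
opening: 0.185
grasp_force: 0.7
```

>>> jog_arm(series=[[[0, 0, 0], [0, 0, 0], 255], [[0, 0, 0], [0, 0, 0], 255], [[0, 0, 0], [0, 0, 0], 255]])

```text
time: 25.1
position: [0.635, -0.0843, 0.0971]
tool_rot: [2.5, 1.897, 0.003]
ft_force: [0.8, -0.4, 6.2]
opening: 0.131
grasp_force: 25.0
```

Run:
```python
from h import *
st(3); s=r.sense();print(s["position"],s["grasp_force"],s["opening"])
# arc: per row turn d deg about tool z (neg), shift along tool axes before the turn, radius 50, pivot at -x of tool
for d in(8.,):
    a=np.radians(d); print("per row tool shift x %.4f y %.4f (0.1m), turn %.4f"%(.5*(np.cos(a)-1),-.5*np.sin(a),-d/180))
```

```text
u 91.72 v 49.51 z 97.09 tilt -0.04 yaw 74.39 roll 0.23 | corner u 52.30 h 32.52 far-bottom h 32.47| F u 0.72 v 0.70 z 5.43  T [ 0.0923 -0.0389  0.0035] t 25.20 open 0.126
[ 0.635  -0.0843  0.0971] 25.017537474632263 0.12592265625161597
per row tool shift x -0.0049 y -0.0696 (0.1m), turn -0.0444
```

The peg is gripped. I lift 2 mm off the arm and swing the clip round.

>>> jog_arm(series=[[[0, 0, -0.02], [0, 0, 0], 255], [[-0.0049, -0.0696, 0], [0, 0, -0.0444], 255], [[-0.0049, -0.0696, 0], [0, 0, -0.0444], 255], [[-0.0049, -0.0696, 0], [0, 0, -0.0444], 255], [[0, 0, 0], [0, 0, 0], 255]])

```text
time: 25.7
position: [0.6128, -0.083, 0.0973]
tool_rot: [2.053, 2.377, -0.001]
ft_force: [2.1, 0.5, -2.7]
opening: 0.121
grasp_force: 24.8
```

```bash
cat >> h.py <<'E'
def clipst():
    st(3);s=r.sense();d=s["position"][:2]-np.array([.6205,-.1325]);print("clip est deg",np.degrees(np.arctan2(d@V,-d@A)),"rad",np.linalg.norm(d),s["grasp_force"],s["opening"])
E
python3 -c "
from h import *
clipst()"
```

```text
u 69.71 v 48.99 z 97.33 tilt -0.07 yaw 98.21 roll -0.00 | corner u 30.28 h 32.78 far-bottom h 32.69| F u 1.73 v -0.39 z -1.89  T [-0.1061 -0.253   0.0949] t 25.80 open 0.127
clip est deg 76.6593868650193 rad 0.05003985629372676 24.901776015758514 0.12714241074779126
```

>>> jog_arm(series=[[[-0.0049, -0.0696, 0], [0, 0, -0.0444], 255], [[-0.0049, -0.0696, 0], [0, 0, -0.0444], 255], [[-0.0049, -0.0696, 0], [0, 0, -0.0444], 255], [[-0.0049, -0.0696, 0], [0, 0, -0.0444], 255], [[-0.0049, -0.0696, 0], [0, 0, -0.0444], 255], [[-0.0049, -0.0696, 0], [0, 0, -0.0444], 255], [[-0.0049, -0.0696, 0], [0, 0, -0.0444], 255], [[0, 0, 0], [0, 0, 0], 255]])

```text
time: 26.6
position: [0.5756, -0.1111, 0.0973]
tool_rot: [0.703, 3.061, -0.001]
ft_force: [2.3, -0.8, -3.7]
opening: 0.125
grasp_force: 24.7
```

```bash
python3 -c "
from h import *
clipst()"
```

```text
u 34.92 v 18.12 z 97.37 tilt -0.09 yaw 154.07 roll -0.04 | corner u -4.53 h 32.84 far-bottom h 32.72| F u 2.47 v -0.42 z -4.37  T [-0.1081 -0.482   0.0511] t 26.70 open 0.125
clip est deg 21.03720110139098 rad 0.04965081667794913 24.68206286430359 0.1253493451011489
```

>>> jog_arm(series=[[[-0.0049, -0.0696, 0], [0, 0, -0.0444], 255], [[-0.0049, -0.0696, 0], [0, 0, -0.0444], 255], [[-0.001, -0.03, 0], [0, 0, -0.018], 255], [[0, 0, 0], [0, 0, 0], 255], [[0, 0, 0], [0, 0, 0], 255]])

```text
time: 27.2
position: [0.5712, -0.1268, 0.0974]
tool_rot: [0.181, 3.135, -0.002]
ft_force: [4.6, -0.2, -5.3]
opening: 0.13
grasp_force: 24.5
```

```bash
python3 -c "
from h import *
clipst()"
```

```text
u 31.62 v 1.86 z 97.42 tilt -0.09 yaw 173.44 roll -0.06 | corner u -7.82 h 32.88 far-bottom h 32.77| F u 4.22 v -0.03 z -6.14  T [-0.0227 -0.794   0.0681] t 27.30 open 0.123
clip est deg 1.7984116591339439 rad 0.04966035209402766 24.479822516441345 0.12298317202299926
```

>>> jog_arm(series=[[[0, -0.015, 0], [0, 0, 0], 255], [[0, 0, 0], [0, 0, 0], 255], [[0, 0, 0], [0, 0, 0], 255]])

```text
time: 27.6
position: [0.571, -0.1277, 0.0974]
tool_rot: [0.179, 3.135, -0.0]
ft_force: [5.3, 2.1, -7.8]
opening: 0.127
grasp_force: 24.5
```

```bash
python3 -c "
from h import *
clipst()"
```

```text
u 31.59 v 0.94 z 97.41 tilt -0.09 yaw 173.47 roll -0.00 | corner u -7.86 h 32.87 far-bottom h 32.76| F u 4.92 v 2.25 z -7.43  T [ 0.266  -0.8715  0.1219] t 27.70 open 0.128
clip est deg 0.741620022582213 rad 0.049672889040893675 24.457325041294098 0.1275801772649966
```

>>> jog_arm(series=[[[0, -0.015, 0], [0, 0, 0], 255], [[0, 0, 0], [0, 0, 0], 255], [[0, 0, 0], [0, 0, 0], 255]])

```text
time: 28.0
position: [0.5707, -0.1284, 0.0974]
tool_rot: [0.18, 3.135, 0.002]
ft_force: [5.1, 3.4, -5.6]
opening: 0.127
grasp_force: 24.6
```

```bash
python3 -c "
from h import *
clipst()"
```

```text
u 31.31 v 0.24 z 97.41 tilt -0.06 yaw 173.42 roll 0.08 | corner u -8.13 h 32.85 far-bottom h 32.78| F u 4.79 v 4.07 z -5.90  T [ 0.6128 -0.8561 -0.0226] t 28.10 open 0.126
clip est deg -0.07373302482889728 rad 0.04995199673693519 24.548255503177643 0.12585925179625093
```

The clip is against its stop, with force rising to 4 N over little travel. I back off the side load, open the fingers and rise.

>>> jog_arm(series=[[[0, 0.01, 0], [0, 0, 0], 255], [[0, 0, 0], [0, 0, 0], 200], [[0, 0, 0], [0, 0, 0], 150], [[0, 0, 0], [0, 0, 0], 130], [[0, 0, 0], [0, 0, 0], 130], [[0, 0, -0.1], [0, 0, 0], 130], [[0, 0, -0.3], [0, 0, 0], 130], [[0, 0, -0.4], [0, 0, 0], 130]])

```text
time: 28.9
position: [0.5689, -0.1284, 0.1774]
tool_rot: [-0.178, -3.133, -0.001]
ft_force: [0.6, -0.7, 0.0]
opening: 0.488
grasp_force: 0.0
```

>>> jog_arm(series=[[[0, 0, -0.4], [0, 0, 0], 130], [[0.3, 0, -0.2], [0, 0, 0], 130], [[0.3, 0, 0], [0, 0, 0], 130], [[0, 0, 0], [0, 0, 0], 130], [[0, 0, 0], [0, 0, 0], 130]])

```text
time: 29.4
position: [0.5106, -0.1221, 0.2386]
tool_rot: [0.178, 3.134, -0.002]
ft_force: [0.3, -0.7, 0.8]
opening: 0.491
grasp_force: 0.0
```

Run:
```python
from h import *
st(2)
s=r.sense();c=r.capture("wrist");t=r.capture("side")
for q in r.pinpoint("clip_peg",c)[:2]:
    p=at_z(c,q["xy"],.1015,s);d=p[:2]-np.array([.6205,-.1325]);print(q,p,np.arctan2(d@V,-d@A))
cv2.imwrite("pics/w7.png",np.hstack([cv2.resize(c["image"],(400,300)),cv2.resize(t["image"][110:200,220:340],(400,300),interpolation=cv2.INTER_CUBIC)])[:,:,::-1])
```

```text
u -28.38 v 1.26 z 238.35 tilt -0.14 yaw 173.52 roll -0.09 | corner u -67.86 h 173.85 far-bottom h 173.67| F u -0.17 v -0.15 z 0.39  T [ 0.0206  0.0269 -0.0119] t 29.45 open 0.492
{'xy': [260.8, 244.4], 'p': 0.69} [ 0.5723 -0.1285  0.1015] -0.0014838327328162409
```

View pics/w7.png

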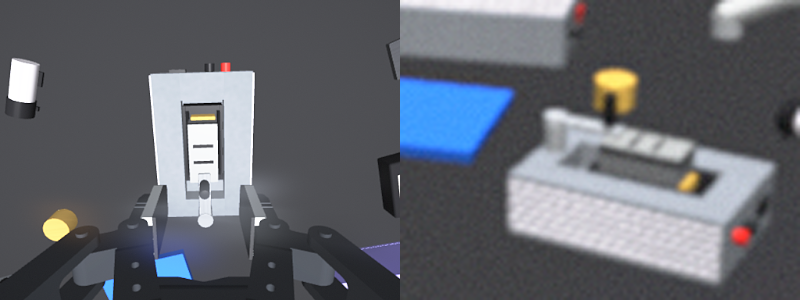

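The clip lies along the block's axis over its end (peg at 0.572, -0.1285, about 0 rad). The block is flat and the gripper is clear, so I hand in.

```bash
python3 -c "
from bench import r
print(r.job_done())"
```

```text
the job is handed in; nothing more can be done
None
```

The battery block lies flat in the pocket with the clip shut over it (about 0 rad by camera), the gripper is clear, and I handed the job in at about 29.5 s; no verdict was returned.

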